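Hold a hardness reading on a lever-stand durometer

ROBOT

A 6-joint arm with a two-finger parallel gripper is mounted at the origin on the work surface. World frame = base frame: x ahead of the robot, y to its left, z up, the work surface at z = 0. Lengths are in m, angles in rad, forces in N, time in s.
With the tool pointing down it reaches from about 0.25 to 0.725 m from the base axis. Payload 9.7 kg.
Tool frame: the origin (TCP) lies on the centre line of the jaws, within the pads' length; the fingertips stand 19 mm ahead of it and the grasp point (between the pads) is the TCP; z points along the fingers, y is the line along which they close (so a half turn about z gives the same grasp; the last joint's range is limited). The gripper opens to 85 mm and grips with 20 to 120 N. Pads are 22 mm wide; open, the fingers measure 114 mm over their backs; the gripper's body (76 mm by 85 mm) begins 54 mm behind the grasp point. The pads swing forward as they close: fully open they stand 13 mm farther back than shut.
Start: joints at [-1.35, 0.087, 0.176, 1.66, 0, 1.571], TCP at [0.12, -0.537, 0.25] pointing down, gripper open.
Joint ranges: [-3.13, 3.13], [-0.85, 1.81], [-1.15, 1.24], [-2.2, 2.28], [-1.44, 1.52], [-3.14, 3.14]. Speed limits (rad/s): [2.22, 2.22, 2.57, 3.14, 3.14, 3.14].

INTERFACE

Orientations are given as [roll, pitch, yaw] about the fixed x, y, z axes, in that order (R = Rz(yaw) Ry(pitch) Rx(roll)).
In Python, from workcell import env gives the robot as it stands. The module is installed in compiled form; this text tells all that it offers.
- The arm moves only by the tool jog_arm, never from a script. Its argument "targets" is a list of rows, each a list of 7 numbers: the shift along the world's x, y, z in m, then the turn, a rotation vector about the world's x, y, z in rad, then the opening, from 0 (shut) to 1 (fully open). A call has 1 to 12 rows; each row shifts and turns the commanded pose from where the row before left it; what a row does not reach is not made up. A row lasts 1/8 s, in which the tool goes at most 62.5 mm and 10.7 degrees, less where a joint would pass 70% of its speed; a pose out of reach is approached as far as the arm can. A call is refused whole if a number of a shift passes 0.0625 or a number of a turn 0.188, either way. A call with a gripper value outside its range is refused whole. The fingers move at their own pace and stop on an object; the grip force is fixed at half the most. Time passes only in rows, so rows that do not move let the fingers close. It gives the time, the measured TCP pose, the force, the opening and the grip force at its end, in the units of the state.
- env.sense(): the state, without advancing time (a new reading comes with each control period).
- env.capture(name): name is "side" or "top"; returns a dict with "pixels" (384x512x3 uint8, red, green, blue), "depth" (384x512 float32, m along the optical axis (not along the pixel's ray), 0 where there is no reading), "mtx" (3x3 intrinsics, pixels), "extrinsics" (4x4, takes a point from world to camera coordinates). Camera axes: x right, y down, z forward; pixel columns grow to the right and rows downward; lengths in m; the calibration is good to about 2 mm. A picture is of the moment at which its call begins.
- env.close_job(): hands the job in; it is judged then, once.
Trained networks look in the newest picture that a camera, given by its name, has taken for a name from the list of things; names that differ only in an ending like _2 or _b are one class to them, and where a whole thing is asked for, a point or a joint stands for the part that bears it (a point fixed in the world has none). Each returns a list of dicts, best first, with "conf" (0 to 1); they miss things now and then, are a little off and sometimes report something else, mostly with a low value. They report only what shows in the picture. A call takes as long as a camera call. They do not tell look-alikes from the thing itself.
- env.look_for(camera, thing): "bbox" ([centre column, centre row, width, height] in pixels, round what is visible of it).
The state is a dict: "time_s": time; "joints": joint angles; "qvel": joint speeds; "joint_torque": joint torques, N m; "eef_pos": TCP position; "eef_rot": TCP orientation; "ft_force": force on the tool from outside, world axes, zero at the start; "torque": the same for the moment, N m; "finger_gap": opening from 0.0 (shut) to 1.0 (fully open); "gripper_force": force on a finger pad.
Only numpy, scipy, OpenCV 4.12 (cv2) and the standard library are available. Lean on these libraries where they do the work, as an engineer would, in place of code of your own. Each camera call takes 0.05 s, during which the arm holds its last target. There are 200 camera calls.

TASK

Take a hardness reading: with the safety catch still on, slide the rubber test plaque over the tester's base plate (do not lift it) until its middle lies under the gauge's foot. Then flip the safety catch right back off the lock disc, pull the lever by its black handle forward and down to its stop so that the foot presses on the plaque, and finish while still holding the lever down there in the gripper. Never force the lever while the catch is on, and leave the other things on the table as they stand.

Things in the scene. Friction and masses are not known exactly. Their poses are not given: they have to be found in the camera images.
- stand: hardness tester's stand, fixed. Origin on the table below the foot axis; x to the back (away from the operator), y to the lever side, z up. In this frame (mm): steel-topped base plate x -175 to 165, y -130 to 130, top at z 22; round column 36 across at x 125, y 0, to z 258, on a flange 68 across; white head 50 wide, x -23 to the column, z 151 to 211
- gauge: dial hardness gauge under the head. Origin: centre of the underside of its round foot (18 mm across); lever up, this is 54 mm above the table, 20 above the plaque's top. Black round case, 60 mm across (stand y), 26 deep (stand x), 22 to 82 mm above the foot's underside. A full pull brings it down 26 mm; the last 6 are sprung and press the foot on the plaque with about 11 N
- plaque: flat black rubber test plaque (rigid), 150 (its x) x 100 (its y) x 12 mm thick, about 0.22 kg, lying loose on the base plate, towards the operator (stand -x) and somewhat to one side of the foot, turned up to 15 degrees; too wide to grip. Origin: centre of its underside
- handle (a point): centre of the lever's handle: a level black cylinder, 22 mm across, 62 long, along the stand's y, that revolves freely on its axle and stands out sideways (stand +y) from the top of the lever, a steel rod 12 mm across whose axis is 42 mm to the handle centre's stand -y side. It starts 130 mm straight above the lever pivot, 315 above the table
- lever_pivot (a point): fixed point on the axis of the lever's shaft, in the plane in which the handle's centre swings: at x 20, y 117, z 185 (mm) in the stand's frame; axes as the stand. The shaft runs along the stand's y
- lever (a joint): lever angle, rad. 0: upright, as started. Grows as the handle goes forward (stand -x) and down on a circle of radius 130 mm about the lever pivot; 1.2 is the stop (handle 121 mm in front of the pivot, 47 above it). A return spring pushes it back up: about 3 N at the handle at first, 7 N at the stop. With the catch on it gives only about 0.07 rad
- catch (a joint): safety catch angle, rad. 0: on, its pin in the notch of the lock disc on the lever's shaft. Grows as the catch is flipped up and back (its tab goes up, then to stand +x); the lever is free above about 0.3; 1.9 is its stop, fully flipped back. Light friction (0.3 N at the tab) holds it at any angle; a straight level push low on the tab can bind, so follow its arc
- catch_tab (a point): point near the upper edge of the catch's upright thumb tab, mid width: a dark steel plate 26 mm wide (stand y), 5 thick (stand x), 44 high when on, its upper edge 258 above the table, on the side of the head away from the lever. It starts 65 mm in front of and 39 above the catch pivot and turns with the catch
- catch_pivot (a point): fixed point on the catch's hinge axis, which runs along the stand's y: at x 75, y -45, z 219 (mm) in the stand's frame; axes as the stand
- ref_block: square brass reference block, 40 x 40 x 10, lying at the rear right of the stand's base plate. Bystander. Origin: centre of its underside. Sizes in mm
- caliper: digital caliper, 230 long, lying on the table to the left of the stand. Bystander. Origin: middle of its underside. Sizes in mm
- pen_cup: black pen cup, 76 across, 100 high (pens to 165), right of the stand. Bystander. Origin: centre of its underside. Sizes in mm
- marker: marker pen, 137 long, 16 thick, lying on the table to the right of the stand. Bystander. Origin: middle of its underside. Sizes in mm
- rinse_bottle: white plastic bottle, 64 across, 170 high, left and behind. Bystander. Origin: centre of its underside. Sizes in mm
- spare_discs: stack of four black rubber discs, 84 across, 25 high, right and behind. Bystander. Origin: centre of its underside. Sizes in mm
Not all that is in view belongs to the job. What is shaped like the plaque but red is not meant.

How it is judged:
On the way, in this order (a step that is already met when the one before it is completed fails the run):
1. the plaque's middle lies under the gauge's foot, with the catch still on (horizontal distance between plaque and gauge below 0.015 m and z of plaque in the frame of stand below 0.028 m and value of joint catch below 0.25 rad), for 0.2 s.
2. the safety catch is flipped right back, the lever still up (value of joint catch above 1.2 rad and value of joint lever below 0.2 rad), for 0.1 s.
3. the lever is pulled down to its stop, the foot presses on the plaque (value of joint lever above 1.1 rad and contact force between gauge and plaque above 5 N), for 0.3 s.
At the end, for the whole second after the job is handed in: At the end the fingers hold the lever (over 1 N) at its stop (over 1.1 of 1.2 rad), the foot presses on the plaque (over 5 N), the plaque lies flat with its middle within 15 mm of the foot's axis, and the catch is still flipped back (over 1.2 rad) (all of step 3 and horizontal distance between plaque and gauge below 0.015 m and z of plaque in the frame of stand below 0.028 m and value of joint catch above 1.2 rad and contact force between the fingers and lever above 1 N and linear speed of plaque below 0.02 m/s); the arm keeps its last pose, push and grip.
It fails at once if the plaque is lifted off the base plate (10 mm) (z of plaque in the frame of stand above 0.032 m).
It fails at once if the lever is forced past the catch while it is on (value of joint catch below 0.15 rad and value of joint lever above 0.15 rad).
It fails at once if a bystander is disturbed (moved over 25 mm) (distance of any of ref_block, caliper, pen_cup, marker, rinse_bottle, spare_discs from where it was at the start of the episode above 0.025 m).
It also fails if it takes over 72 s, if anything falls off the work surface, if the arm or the gripper's body presses on something with over 40 N, if the wrist force passes 120 N, or if a joint passes its speed limit or range.

## Working session

There is one attempt and no reset: what is moved stays moved. The work goes in short steps, Python scripts to look and compute and a tool call to move; the robot and the scene stay as the last step left them, time stands still between calls to the robot, and variables do not carry over. Pictures are saved under pics/ and viewed, at most 10 in all, crops included, and the job is handed in when it is done.

Besides the shell and the picture viewer there is one more tool, called after "Emit:" as name([rows], argument=value, ...), one row to a line, values as JSON. jog_arm: Moves the arm, as the interface text tells. Its arguments: {"type":"object","properties":{"targets":{"type":"array"}},"required":["targets"]}

```bash
mkdir -p pics; cat > h.py <<'E'
import numpy as np, cv2
from workcell import env
def cap(n,f=None):
    c=env.capture(n)
    if f: cv2.imwrite('pics/'+f,c['pixels'][:,:,::-1])
    return c
def cloud(c):
    d=c['depth'];v,u=np.mgrid[:d.shape[0],:d.shape[1]]
    K=c['mtx'];p=np.stack([(u-K[0,2])/K[0,0]*d,(v-K[1,2])/K[1,1]*d,d],-1)
    E=c['extrinsics'];w=(p-E[:3,3])@E[:3,:3]
    w[d==0]=np.nan
    return w
E
python3 - <<'E'
from h import *
print(env.sense())
for n in ['side','top']:
    c=cap(n,n+'0.png');np.savez(n+'0.npz',**c)
    w=cloud(c)
    print(n,np.linalg.inv(c['extrinsics'])[:3].round(3).tolist())
    for t in ['stand','gauge','plaque','handle','catch_tab','ref_block','caliper','pen_cup','marker','rinse_bottle','spare_discs']:
        for r in env.look_for(n,t)[:2]:
            b=r['bbox'];print(t,np.round(b),round(r['conf'],2),w[int(min(383,b[1])),int(min(511,b[0]))].round(3))
E
```

```text
{'time_s': 0.0, 'joints': array([-1.34999718e+00,  8.74698685e-02,  1.75135149e-01,  1.65978561e+00,
        5.22391125e-06,  1.57078016e+00]), 'qvel': array([0.00076647, 0.00012114, 0.00057914, 0.0007269 , 0.00143173,
       0.00103999]), 'joint_torque': array([ 1.31346911e-03, -5.20391822e+01,  4.64801538e+01,  1.65299722e-02,
       -8.77032539e-05,  7.53246894e-06]), 'eef_pos': array([ 0.12041342, -0.53645507,  0.24957818]), 'eef_rot': array([-3.14026865e+00, -5.24531060e-06,  2.20815303e-01]), 'ft_force': array([-1.15560048,  0.12405108,  0.03869991]), 'torque': array([0.04392709, 0.03709025, 0.05642318]), 'gripper_force': 0.0, 'finger_gap': 1.0009989962198274}
side [[-0.999, -0.025, 0.041, 0.496], [-0.047, 0.649, -0.759, 0.926], [-0.007, -0.76, -0.649, 1.002]]
stand [241. 216. 116. 108.] 0.73 [ 0.592 -0.016  0.121]
stand [216. 208.  14.  11.] 0.2 [ 0.687 -0.141  0.033]
gauge [244. 217.   5.  19.] 0.61 [ 0.587 -0.015  0.114]
plaque [268. 235.  51.  29.] 0.98 [ 0.515 -0.022  0.039]
plaque [322. 179.  44.  19.] 0.75 [ 0.329 -0.333  0.018]
handle [229. 193.  19.  51.] 0.81 [0.619 0
[... 619 characters left out ...]
189]
plaque [161. 155.  60.  55.] 0.9 [0.723 0.32  0.008]
plaque [384. 291.  46.  56.] 0.83 [ 0.328 -0.347  0.006]
handle [262. 174.  87.  37.] 0.75 [0.621 0.009 0.197]
handle [303. 168.  11.  31.] 0.46 [ 0.688 -0.116  0.02 ]
catch_tab [302. 167.  10.  29.] 0.46 [ 0.688 -0.113  0.02 ]
ref_block [317. 166.  12.  15.] 0.62 [ 0.69  -0.155  0.026]
caliper [192. 236.  22.  79.] 0.88 [0.48  0.211 0.001]
pen_cup [361. 204.  34.  31.] 0.96 [ 0.554 -0.25   0.162]
marker [335. 271.   8.  46.] 0.68 [ 0.382 -0.204  0.015]
rinse_bottle [210. 157.  23.  35.] 0.86 [0.685 0.15  0.128]
rinse_bottle [272. 225.  41.  57.] 0.26 [ 0.509 -0.024  0.038]
spare_discs [353. 171.  29.  34.] 0.63 [ 0.68  -0.263  0.025]
```

```bash
python3 - <<'E'
from h import *
a=cv2.imread('pics/top0.png')[90:330,130:420];b=cv2.imread('pics/side0.png')[140:330,160:360]
cv2.imwrite('pics/c0.png',cv2.resize(a,(725,600),interpolation=cv2.INTER_CUBIC));cv2.imwrite('pics/c1.png',cv2.resize(b,(630,598),interpolation=cv2.INTER_CUBIC))
T=np.load('top0.npz');w=cloud(T);px=T['pixels'].astype(int)
def rect(m,nm,k=3):
    m=cv2.morphologyEx(m.astype(np.uint8),cv2.MORPH_OPEN,np.ones((k,k)))
    n,l,s,c=cv2.connectedComponentsWithStats(m)
    for i in np.argsort(-s[1:,4])[:3]+1:
        p=w[l==i];r=cv2.minAreaRect((p[:,:2]*1000).astype(np.float32));print(nm,s[i].tolist(),np.round(r[0],1),np.round(r[1],1),round(r[2],1),np.median(p[:,2]).round(4),px[l==i].mean(0).round())
x,y,z=w[...,0],w[...,1],w[...,2];near=(x>.35)&(x<.8)&(abs(y)<.2)
rect(near&(z>.014)&(z<.028),'base')
rect(near&(z>.029)&(z<.042)&(px.sum(-1)<200),'plaque')
rect(near&(z>.195)&(z<.225),'head')
rect(near&(z>.295)&(z<.34),'handle',2)
rect(near&(z>.235)&(z<.275),'col/tab',1)
E
```

```text
base [232, 166, 91, 94, 4522] [550.9 -42.1] [255.7 262.3] 86.3 0.0216 [128. 134. 135.]
base [241, 144, 33, 28, 620] [715.5  23.2] [99.4 84.4] 89.3 0.0216 [120. 127. 131.]
base [303, 149, 21, 12, 171] [ 728.6 -146.9] [64.5 34.1] 82.5 0.022 [116. 122. 126.]
plaque [254, 198, 41, 53, 1672] [517.6 -29.5] [148.8  99.4] 9.0 0.0336 [37. 39. 38.]
head [260, 129, 47, 66, 1248] [649.2 -49. ] [ 97.1 167. ] 71.2 0.2093 [129. 131. 129.]
head [249, 174, 9, 7, 50] [610.3  29.2] [15.1 20.2] 1.4 0.2005 [75. 78. 81.]
head [297, 183, 7, 7, 43] [586.7 -89.2] [14.5 12.1] 86.6 0.2052 [78. 83. 85.]
handle [219, 157, 39, 11, 342] [656.5  75.4] [105.  108.2] 1.5 0.3226 [57. 59. 60.]
col/tab [280, 123, 15, 17, 196] [714.2 -51.2] [34.7 33.5] 31.6 0.2571 [109. 114. 118.]
col/tab [278, 175, 12, 12, 112] [590.  -44.9] [26.3 26.5] 1.5 0.2512 [47. 48. 49.]
col/tab [297, 176, 12, 5, 51] [597.6 -90.2] [24.7  6.8] 85.4 0.2551 [49. 52. 54.]
```

View pics/c0.png

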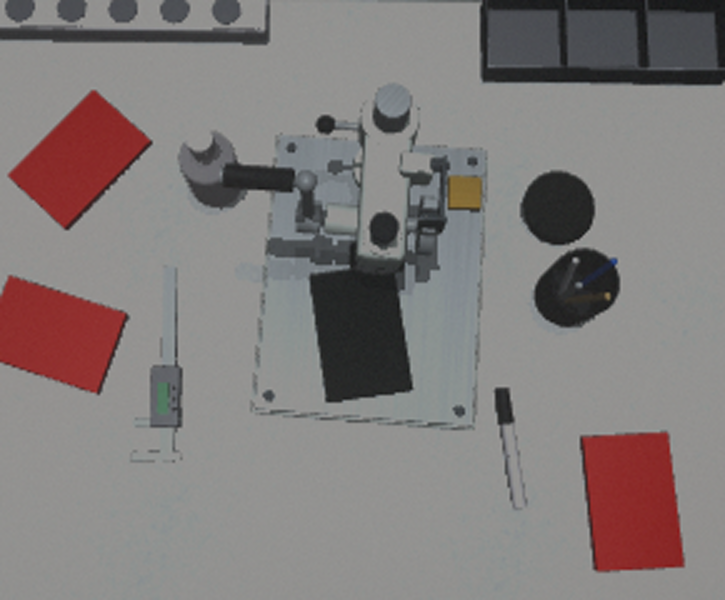

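View pics/c1.png

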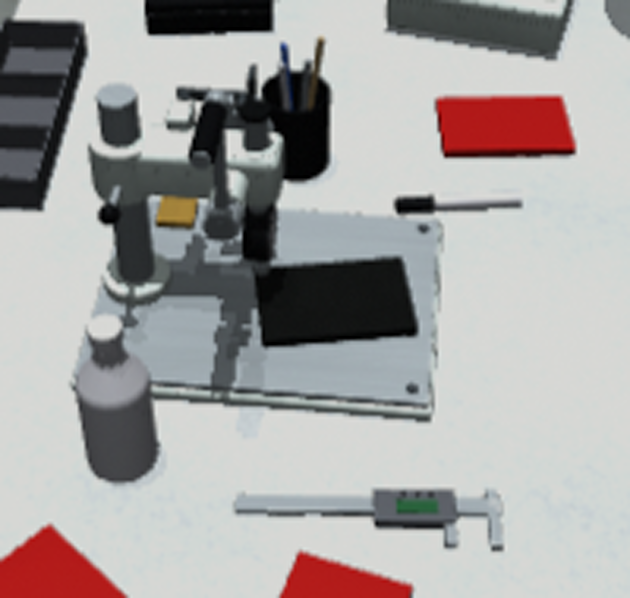

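The top view shows the stand with its handle on the left at about (258,177), the catch tab on the right at (437,190) and the black plaque in front at (360,335). The other plaques are red look-alikes. The side view agrees. I'll refine the stand's yaw and start moving.

```bash
python3 - <<'E'
from h import *
from scipy.spatial import cKDTree
T=np.load('top0.npz');w=cloud(T);x,y,z=np.moveaxis(w,-1,0)
m=(x>.39)&(x<.78)&(y>-.2)&(y<.12)&(z>.016)&(z<.038)
m=cv2.morphologyEx(m.astype(np.uint8),cv2.MORPH_OPEN,np.ones((3,3)))
n,l,s,c=cv2.connectedComponentsWithStats(m);i=np.argmax(s[1:,4])+1
p=w[l==i];
# edges: front (min x per column), left/right in x<.56
cols=np.where(l==i)
F=[w[cols[0][cols[1]==u].max(),u,:2] for u in range(238,318)]
a=np.polyfit([f[1] for f in F],[f[0] for f in F],1);print('front yaw',-np.degrees(np.arctan(a[0])),'x at y=-.03',np.polyval(a,-.03))
for nm,fn in (('L',min),('R',max)):
    P=np.array([w[v,fn(cols[1][cols[0]==v]),:2] for v in range(195,252)])
    a=np.polyfit(P[:,0],P[:,1],1);print(nm,np.degrees(np.arctan(a[0])),'y at .5',np.polyval(a,.5))
for nm in ('top','side'):
    w=cloud(np.load(nm+'0.npz'));x,y,z=np.moveaxis(w,-1,0)
    m=(x>.58)&(x<.66)&(y>.045)&(y<.115)&(z>.29)&(z<.335);q=w[m]
    print(nm,'handle',m.sum(),q.min(0).round(3),q.max(0).round(3),q.mean(0).round(4))
    m=(x>.56)&(x<.63)&(y>-.12)&(y<-.07)&(z>.24)&(z<.27);q=w[m]
    print('tab',m.sum(),q.min(0).round(3),q.max(0).round(3),q.mean(0).round(4))
E
```

```text
front yaw -3.797014285466788 x at y=-.03 0.42188625750270736
L -3.7464470871773536 y at .5 0.0859159097994544
R -3.6496300569932933 y at .5 -0.16296128270978072
top handle 252 [0.606 0.047 0.313] [0.629 0.105 0.329] [0.616  0.075  0.3227]
tab 42 [ 0.594 -0.102  0.24 ] [ 0.601 -0.078  0.261] [ 0.5966 -0.0894  0.2542]
side handle 163 [0.607 0.045 0.307] [0.63  0.11  0.328] [0.6179 0.083  0.3218]
tab 22 [ 0.595 -0.105  0.241] [ 0.6   -0.075  0.26 ] [ 0.5973 -0.0867  0.2526]
```

Emit:
jog_arm([
  [0.06,0.06,0,0,0,-0.032,0],
  [0.06,0.06,0,0,0,-0.032,0],
  [0.06,0.06,0,0,0,0,0],
  [0.06,0.06,0,0,0,0,0],
  [0.06,0.06,0,0,0,0,0],
  [0.06,0.06,0,0,0,0,0],
  [0.015,0.06,0,0,0,0,0],
  [0.015,0.06,0,0,0,0,0],
  [0,0.06,-0.03,0,0,0,0],
  [0,0.037,-0.05,0,0,0,0],
  [0,0,0,0,0,0,0],
])

```text
time_s: 2.58
eef_pos: [0.4135, -0.0563, 0.1687]
eef_rot: [-3.14, 0.006, 0.161]
ft_force: [-0.7, -1.0, 0.3]
finger_gap: -0.0
gripper_force: 0.0
```

Emit:
jog_arm([
  [0.03,0.035,0,0,0,0,0],
  [0.03,0.035,0,0,0,0,0],
  [0.03,0.03,0,0,0,0,0],
  [0,0,-0.03,0,0,0,0],
  [0,0,-0.03,0,0,0,0],
  [0,0,-0.03,0,0,0,0],
  [0,0,0,0,0,0,0],
])

```text
time_s: 3.45
eef_pos: [0.5053, 0.0405, 0.0817]
eef_rot: [3.142, 0.002, 0.156]
ft_force: [-0.3, 0.1, 1.0]
finger_gap: 0.004
gripper_force: 0.0
```

Emit:
jog_arm([
  [-0.001,0.003,-0.02,0,0,0,0],
  [0,0,-0.0165,0,0,0,0],
  [0,0,0,0,0,0,0],
])

```text
time_s: 3.82
eef_pos: [0.5045, 0.0441, 0.0457]
eef_rot: [3.142, 0.001, 0.157]
ft_force: [-0.5, -0.2, 0.2]
finger_gap: 0.0
gripper_force: 0.0
```

Emit:
jog_arm([
  [0.0009,-0.005,0,0,0,0,0],
  [0.0008,-0.005,0,0,0,0,0],
  [0.0008,-0.005,0,0,0,0,0],
  [0.0008,-0.005,0,0,0,0,0],
  [0.0008,-0.005,0,0,0,0,0],
  [0.0008,-0.005,0,0,0,0,0],
  [0.0007,-0.005,0,0,0,0,0],
  [0,0,0,0,0,0,0],
])

```text
time_s: 4.82
eef_pos: [0.5107, 0.0093, 0.0465]
eef_rot: [-3.141, -0.001, 0.157]
ft_force: [0.1, 2.8, 5.2]
finger_gap: 0.001
gripper_force: 2.9
```

Emit:
jog_arm([
  [-0.002,0.015,0,0,0,0,0],
  [-0.002,0.01,0.03,0,0,0,0.5],
  [-0.03,0,0.03,0,0,0,0.5],
  [-0.04,-0.015,0,0,0,0,0.5],
  [-0.04,-0.02,0,0,0,0,0.5],
  [-0.03,-0.02,0,0,0,0,0.5],
  [0,0,0,0,0,0,0.5],
])

```text
time_s: 5.7
eef_pos: [0.3648, -0.021, 0.1058]
eef_rot: [3.141, -0.0, 0.155]
ft_force: [1.2, 0.3, -0.0]
finger_gap: 0.501
gripper_force: 0.0
```

```bash
cat >> h.py <<'E'
def plaque(n='top',f=None):
    c=cap(n,f);w=cloud(c);x,y,z=np.moveaxis(w,-1,0)
    m=(x>.4)&(x<.7)&(y>-.2)&(y<.12)&(z>.028)&(z<.042)&(c['pixels'].astype(int).sum(-1)<200)
    m=cv2.morphologyEx(m.astype(np.uint8),cv2.MORPH_OPEN,np.ones((3,3)))
    k,l,s,_=cv2.connectedComponentsWithStats(m);i=np.argmax(s[1:,4])+1;p=w[l==i]
    r=cv2.minAreaRect((p[:,:2]*1000).astype(np.float32));print(n,np.round(r[0],1),np.round(r[1],1),round(r[2],1),np.median(p[:,2]).round(4),cv2.boxPoints(r).round(1).tolist())
E
python3 -c "
from h import *
plaque();plaque('side');print(env.sense()['eef_pos'],env.sense()['eef_rot'])"
```

```text
top [520.4 -46.6] [148.3  99.7] 8.9 0.0337 [[439.5, -8.699999809265137], [454.8999938964844, -107.19999694824219], [601.4000244140625, -84.4000015258789], [586.0, 14.100000381469727]]
side [523. -44.] [147.2 101.9] 8.9 0.0339 [[442.3999938964844, -5.0], [458.1000061035156, -105.69999694824219], [603.5999755859375, -83.0], [587.7999877929688, 17.700000762939453]]
[ 0.36647314 -0.02036594  0.10593494] [ 3.14147040e+00 -8.72935208e-04  1.56393436e-01]
```

Emit:
jog_arm([
  [0.03,-0.02,0,0,0,0,0.5],
  [0.028,-0.02,-0.01,0,0,0,0.5],
  [0,0,-0.025,0,0,0,0.5],
  [0,0,-0.02,0,0,0,0.5],
  [0,0,-0.008,0,0,0,0.5],
  [0,0,0,0,0,0,0.5],
])

```text
time_s: 6.55
eef_pos: [0.4243, -0.0602, 0.0425]
eef_rot: [-3.141, 0.001, 0.157]
ft_force: [0.1, -0.3, -0.3]
finger_gap: 0.501
gripper_force: 0.0
```

Emit:
jog_arm([
  [0.005,0.0,-0.001,0,0,0,0.5],
  [0.006,0.0,0,0,0,0,0.5],
  [0.006,0.0002,0,0,0,0,0.5],
  [0.006,0.0002,0,0,0,0,0.5],
  [0.006,0.0002,0,0,0,0,0.5],
  [0.006,0.0002,0,0,0,0,0.5],
  [0.006,0.0002,0,0,0,0,0.5],
  [0.006,0.0002,0,0,0,0,0.5],
  [0.006,0.0002,0,0,0,0,0.5],
  [0.006,0.0002,0,0,0,0,0.5],
  [0,0,0,0,0,0,0.5],
])

```text
time_s: 7.92
eef_pos: [0.484, -0.059, 0.0417]
eef_rot: [3.142, -0.001, 0.157]
ft_force: [-0.2, 0.3, 0.9]
finger_gap: 0.498
gripper_force: 0.0
```

```bash
python3 -c "
from h import *
plaque('top','p1.png');plaque('side');print(env.sense()['eef_pos'],env.sense()['ft_force'])"
```

```text
top [600.4  -1.9] [35.7 65.4] 88.7 0.0339 [[567.2999877929688, -19.0], [632.7000122070312, -20.5], [633.5, 15.300000190734863], [568.0999755859375, 16.700000762939453]]
side [568.3 -44. ] [154.7 105.3] 8.9 0.0339 [[483.70001220703125, -4.0], [500.0, -108.0], [652.7999877929688, -84.0], [636.5999755859375, 20.0]]
[ 0.48355795 -0.05895694  0.04172535] [-0.25260414 -0.72749937 -0.7063407 ]
```

View pics/p1.png

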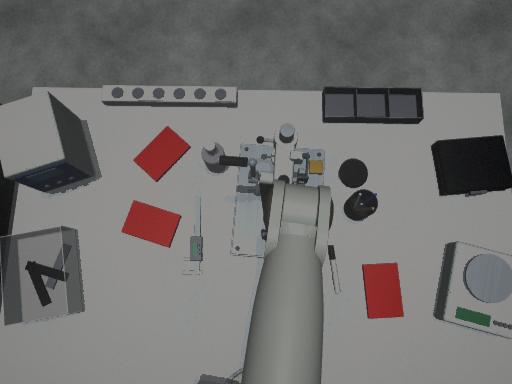

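The forearm hides the plaque at about (265,210) in this top view. The side-view estimate agrees with the contact geometry, leaving about 21 mm to push.

Emit:
jog_arm([
  [0.006,0.0004,0,0,0,0,0.5],
  [0.006,0.0004,0,0,0,0,0.5],
  [0.006,0.0004,0,0,0,0,0.5],
  [0.0035,0.0003,0,0,0,0,0.5],
  [0,0,0,0,0,0,0.5],
])

```text
time_s: 8.65
eef_pos: [0.5052, -0.0574, 0.0419]
eef_rot: [3.142, -0.0, 0.157]
ft_force: [0.4, 0.4, -0.1]
finger_gap: 0.501
gripper_force: 0.0
```

Emit:
jog_arm([
  [-0.012,-0.002,0,0,0,0,0],
  [-0.02,0,0.02,0,0,0,0],
  [-0.03,0,0.04,0,0,0,0],
  [-0.03,-0.02,0.04,0,0,-0.05,0],
  [-0.02,-0.02,0.04,0,0,-0.06,0],
  [0,-0.02,0.04,0,0,-0.06,0],
  [0,-0.01,0.04,0,0,-0.05,0],
  [0,0,0.02,0,0,0,0],
  [0,0,0,0,0,0,0],
])

```text
time_s: 9.78
eef_pos: [0.3925, -0.1297, 0.283]
eef_rot: [3.141, -0.003, -0.064]
ft_force: [0.5, -0.6, -0.4]
finger_gap: 0.002
gripper_force: 0.0
```

```bash
python3 -c "
from h import *
plaque('top');plaque('side','p2.png');print(env.sense()['eef_pos'],env.sense()['eef_rot'])"
```

```text
top [576.5 -45.5] [121.   99.9] 8.7 0.0337 [[509.1000061035156, -5.199999809265137], [524.2000122070312, -104.0], [643.7999877929688, -85.69999694824219], [628.7999877929688, 13.100000381469727]]
side [591.2 -37.6] [147.9 106.8] 5.8 0.0342 [[512.2000122070312, 8.100000381469727], [523.0, -98.19999694824219], [670.0999755859375, -83.30000305175781], [659.4000244140625, 22.899999618530273]]
[ 0.39227866 -0.12937559  0.28105581] [-3.14146979e+00  3.73518730e-04 -6.31471860e-02]
```

View pics/p2.png

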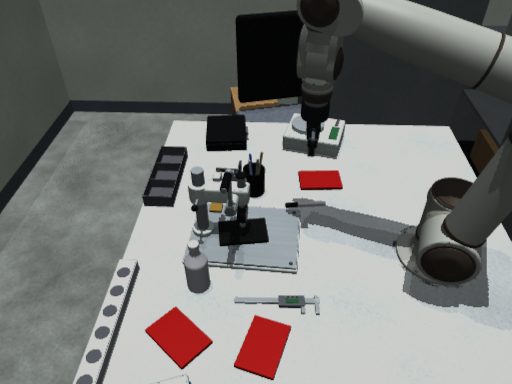

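The plaque's middle is at about (591,-43) mm, within 1-2 mm of the foot axis. The side view shows it lying flat under the gauge at (243,232), with the arm clear of it. Next is the catch.

Emit:
jog_arm([
  [0.035,0.01,0,0,0,0,0],
  [0.035,0.01,0,0,0,0,0],
  [0.035,0.01,0,0,0,0,0],
  [0.035,0.01,0,0,0,0,0],
  [0.03,0.002,0,0,0,0,0],
  [0,0,-0.013,0,0,0,0],
  [0,0,0,0,0,0,0],
])

```text
time_s: 10.75
eef_pos: [0.5615, -0.0873, 0.2666]
eef_rot: [-3.141, 0.004, -0.063]
ft_force: [0.2, -0.4, -0.1]
finger_gap: 0.001
gripper_force: 0.0
```

Emit:
jog_arm([
  [0.012,-0.0008,0.001,0,0,0,0],
  [0.01,-0.0006,0,0,0,0,0],
  [0.004,-0.0003,0.0065,0,0,0,0],
  [0.004,-0.0003,0.0065,0,0,0,0],
  [0.005,-0.0003,0.0055,0,0,0,0],
  [0.005,-0.0003,0.0055,0,0,0,0],
  [0.006,-0.0004,0.0045,0,0,0,0],
  [0.006,-0.0004,0.0045,0,0,0,0],
  [0,0,0,0,0,0,0],
])

```text
time_s: 11.88
eef_pos: [0.6154, -0.0909, 0.3027]
eef_rot: [-3.142, -0.0, -0.063]
ft_force: [-2.1, -0.8, 2.2]
finger_gap: 0.002
gripper_force: 1.0
```

```bash
python3 -c "
from h import *
c=cap('side');cv2.imwrite('pics/p3.png',cv2.resize(c['pixels'][140:270,170:330,::-1],(720,585),interpolation=cv2.INTER_CUBIC));print(env.sense()['eef_pos'])"
```

```text
[ 0.61512875 -0.09085475  0.30261897]
```

View pics/p3.png

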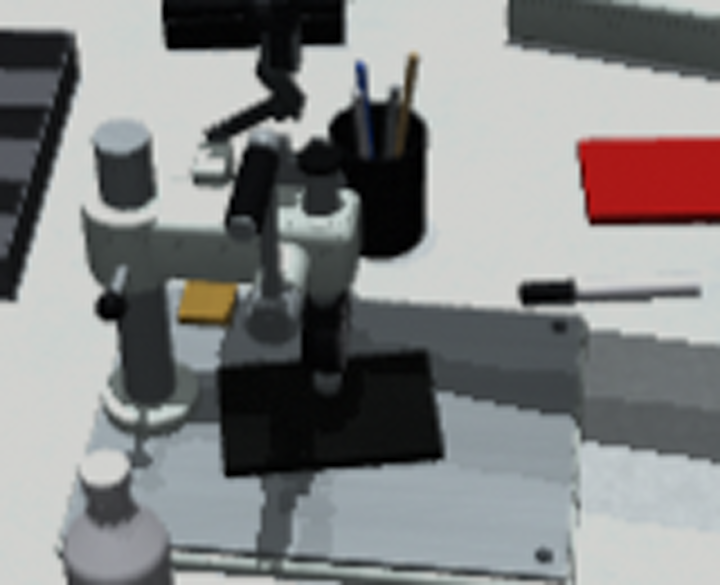

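The catch arm at (245,115) is tilting up with the fingertip on its tab at (285,95), so I'll keep following the arc.

Emit:
jog_arm([
  [0.0065,-0.0004,0.003,0,0,0,0],
  [0.0065,-0.0004,0.003,0,0,0,0],
  [0.007,-0.0005,0.0018,0,0,0,0],
  [0.007,-0.0005,0.0015,0,0,0,0],
  [0.007,-0.0005,0.0004,0,0,0,0],
  [0.007,-0.0005,0.0002,0,0,0,0],
  [0.007,-0.0005,-0.001,0,0,0,0],
  [0.007,-0.0005,-0.0015,0,0,0,0],
  [0.007,-0.0005,-0.003,0,0,0,0],
  [0.006,-0.0004,-0.004,0,0,0,0],
  [0.004,-0.0002,-0.004,0,0,0,0],
  [0,0,0,0,0,0,0],
])

```text
time_s: 13.42
eef_pos: [0.6896, -0.0957, 0.3047]
eef_rot: [3.141, -0.014, -0.063]
ft_force: [9.6, 0.4, 27.7]
finger_gap: -0.0
gripper_force: 14.2
```

```bash
python3 -c "
from h import *
c=cap('side');cv2.imwrite('pics/p4.png',cv2.resize(c['pixels'][140:270,170:330,::-1],(720,585),interpolation=cv2.INTER_CUBIC));print(env.sense()['eef_pos'])"
```

```text
[ 0.68937747 -0.09570172  0.30480359]
```

View pics/p4.png

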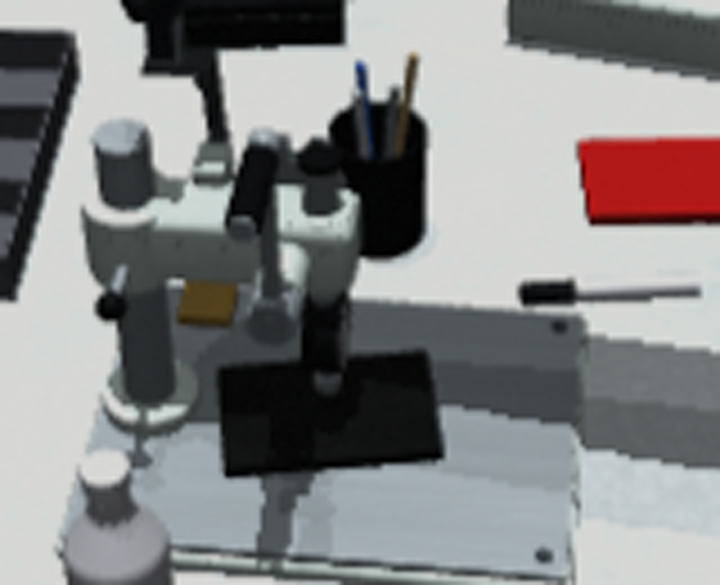

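Emit:
jog_arm([
  [-0.002,0,0.015,0,0,0,0],
  [-0.02,0,0.03,0,0,0,0],
  [-0.04,0.02,0.03,0,0,0.15,0],
  [-0.04,0.03,0,0,0,0.15,1],
  [-0.03,0.03,0,0,0,0.15,1],
  [-0.03,0.03,0,0,0,0.15,1],
  [-0.02,0.03,0.01,0,0,0.15,1],
  [0,0,0,0,0,0.15,1],
  [0,0,0,0,0,0,1],
])

```text
time_s: 14.6
eef_pos: [0.5049, 0.0445, 0.3842]
eef_rot: [3.141, 0.0, 0.836]
ft_force: [0.3, -0.0, 0.4]
finger_gap: 1.002
gripper_force: 0.0
```

```bash
python3 - <<'E'
from h import *
for n in ('side','top'):
    c=cap(n);w=cloud(c);x,y,z=np.moveaxis(w,-1,0)
    if n=='side': cv2.imwrite('pics/p5.png',cv2.resize(c['pixels'][140:270,170:330,::-1],(720,585),interpolation=cv2.INTER_CUBIC))
    d=w-[.590,-.0435,0];s,co=-.0654,.998
    S=np.stack([d[...,0]*co+d[...,1]*s,-d[...,0]*s+d[...,1]*co,d[...,2]],-1)*1000
    m=(abs(S[...,1]+45)<17)&(S[...,0]>0)&(S[...,0]<160)&(S[...,2]>225)&(S[...,2]<310);q=S[m]
    print(n,m.sum(),q[np.argsort(q[:,2])][::max(1,len(q)//25)].round().astype(int).tolist())
    m=(S[...,1]>86)&(S[...,1]<150)&(S[...,0]>-5)&(S[...,0]<50)&(S[...,2]>295)&(S[...,2]<335)
    print('handle',S[m].min(0).round(),S[m].max(0).round(),np.median(S[m],0).round(1))
plaque('side');plaque('top');e=env.sense();print(e['eef_pos'],e['eef_rot'],e['time_s'],e['joints'])
E
```

```text
side 186 [[70, -32, 225], [83, -54, 226], [73, -48, 227], [14, -47, 229], [82, -53, 234], [82, -54, 240], [79, -56, 247], [82, -58, 252], [73, -60, 255], [78, -55, 262], [83, -41, 271], [79, -38, 277], [101, -34, 281], [73, -54, 284], [75, -33, 284], [80, -46, 285], [86, -31, 285], [79, -41, 286], [77, -60, 286], [95, -33, 286], [108, -42, 286], [112, -46, 287], [116, -40, 287], [101, -51, 287], [101, -36, 287], [84, -52, 288], [83, -31, 289]]
handle [ 10.  88. 306.] [ 30. 150. 329.] [ 19.  124.  323.8]
top 282 [[75, -49, 225], [78, -49, 226], [39, -46, 226], [6, -50, 227], [11, -52, 228], [71, -56, 232], [73, -57, 260], [74, -57, 278], [81, -47, 283], [105, -38, 284], [94, -48, 284], [78, -44, 284], [81, -44, 285], [110, -45, 285], [117, -37, 285], [115, -42, 286], [113, -52, 286], [74, -56, 286], [83, -44, 286], [97, -45, 287], [96, -36, 287], [84, -37, 287], [77, -40, 287], [82, -48, 288], [84, -41, 288], [101, -43, 289]]Traceback (most recent call last):
  File "<stdin>", line 10, in <module>
    return umr_minimum(a, axis, None, out, keepdims, initial, where)
ValueError: zero-size array to reduction operation minimum which has no identity
```

View pics/p5.png

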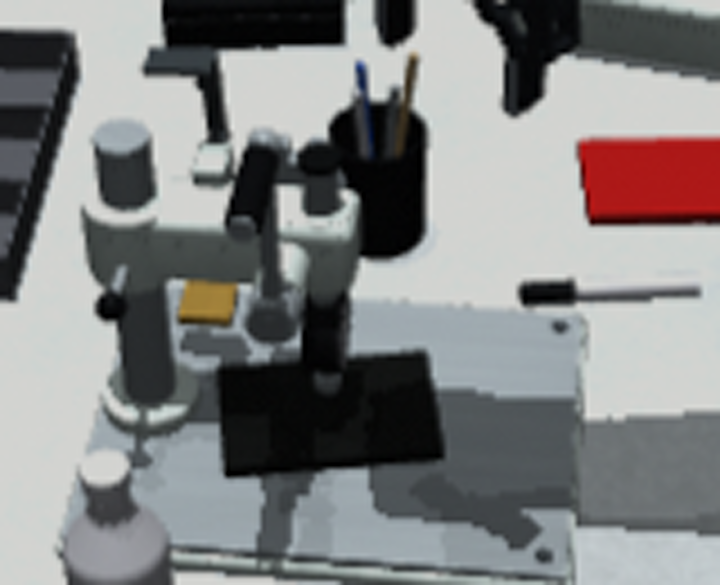

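The view confirms the catch is flipped back: its tab is level at (180,60), about 1.57 rad. The plaque is still in place. Next is the handle.

Emit:
jog_arm([
  [0.0226,0.0056,0,0,0,0.134,1],
  [0.0226,0.0056,0,0,0,0.134,1],
  [0.0226,0.0056,0,0,0,0.134,1],
  [0.0226,0.0056,0,0,0,0.134,1],
  [0.0226,0.0056,0,0,0,0.134,1],
  [0,0,0,0,0,0,1],
])

```text
time_s: 15.45
eef_pos: [0.6192, 0.072, 0.3819]
eef_rot: [-3.139, 0.001, 1.504]
ft_force: [0.5, -0.1, 0.1]
finger_gap: 1.003
gripper_force: 0.0
```

Emit:
jog_arm([
  [-0.0015,0.001,-0.017,0,0,0,1],
  [0,0,-0.017,0,0,0,1],
  [0,0,-0.017,0,0,0,1],
  [0,0,-0.015,0,0,0,1],
  [0,0,0,0,0,0,1],
  [0,0,0,0,0,0,0.5],
  [0,0,0,0,0,0,0.35],
  [0,0,0,0,0,0,0.2],
  [0,0,0,0,0,0,0],
  [0,0,0,0,0,0,0],
  [0,0,0,0,0,0,0],
])

```text
time_s: 16.82
eef_pos: [0.6165, 0.0733, 0.3187]
eef_rot: [3.14, -0.0, 1.507]
ft_force: [2.2, 0.2, 5.6]
finger_gap: 0.237
gripper_force: 58.7
```

Emit:
jog_arm([
  [-0.0065,0.0004,-0.0002,0,0,0,0],
  [-0.0065,0.0004,-0.0005,0,0,0,0],
  [-0.0064,0.0004,-0.0008,0,0,0,0],
  [-0.0064,0.0004,-0.0012,0,0,0,0],
  [-0.0063,0.0004,-0.0015,0,0,0,0],
  [-0.0063,0.0004,-0.0017,0,0,0,0],
  [-0.0061,0.0004,-0.0021,0,0,0,0],
  [-0.0061,0.0004,-0.0024,0,0,0,0],
  [-0.0059,0.0004,-0.0027,0,0,0,0],
  [-0.0058,0.0004,-0.0029,0,0,0,0],
  [0,0,0,0,0,0,0],
])

```text
time_s: 18.2
eef_pos: [0.5535, 0.0772, 0.3018]
eef_rot: [-3.141, 0.0, 1.507]
ft_force: [3.5, 0.5, 2.0]
finger_gap: 0.235
gripper_force: 59.0
```

Emit:
jog_arm([
  [-0.0056,0.0004,-0.0032,0,0,0,0],
  [-0.0055,0.0004,-0.0036,0,0,0,0],
  [-0.0052,0.0003,-0.0038,0,0,0,0],
  [-0.0051,0.0003,-0.0041,0,0,0,0],
  [-0.0049,0.0003,-0.0043,0,0,0,0],
  [-0.0047,0.0003,-0.0045,0,0,0,0],
  [-0.0044,0.0003,-0.0048,0,0,0,0],
  [-0.0041,0.0003,-0.005,0,0,0,0],
  [-0.0039,0.0003,-0.0052,0,0,0,0],
  [-0.0037,0.0002,-0.0054,0,0,0,0],
  [0,0,0,0,0,0,0],
])

```text
time_s: 19.58
eef_pos: [0.5076, 0.0801, 0.258]
eef_rot: [3.139, 0.0, 1.507]
ft_force: [11.6, -1.0, -0.7]
finger_gap: 0.232
gripper_force: 59.0
```

Emit:
jog_arm([
  [-0.0033,0.0002,-0.0055,0,0,0,0],
  [-0.003,0.0002,-0.0057,0,0,0,0],
  [-0.0027,0.0002,-0.0059,0,0,0,0],
  [-0.0024,0.0002,-0.006,0,0,0,0],
  [-0.0005,0,-0.002,0,0,0,0],
  [0,0,0,0,0,0,0],
])

```text
time_s: 20.32
eef_pos: [0.4965, 0.0809, 0.2355]
eef_rot: [3.135, -0.0, 1.506]
ft_force: [9.3, -2.4, 13.2]
finger_gap: 0.235
gripper_force: 60.6
```

```bash
python3 - <<'E'
from h import *
c=cap('side');cv2.imwrite('pics/p6.png',cv2.resize(c['pixels'][140:270,170:330,::-1],(720,585),interpolation=cv2.INTER_CUBIC))
w=cloud(c);e=env.sense();print(e['eef_pos'],e['ft_force'],e['finger_gap'],e['gripper_force'])
a=cloud(np.load('side0.npz'))
x,y,z=np.moveaxis(w,-1,0)
d=w-[.590,-.0435,0];s,co=-.0654,.998
S=np.stack([d[...,0]*co+d[...,1]*s,-d[...,0]*s+d[...,1]*co,d[...,2]],-1)*1000
m=(S[...,1]>130)&(S[...,1]<155)&(S[...,0]>-130)&(S[...,0]<-70)&(S[...,2]>210)&(S[...,2]<262)
print('handle end',m.sum(),S[m].min(0) if m.any() else 0,S[m].max(0) if m.any() else 0,np.median(S[m],0))
E
```

```text
[0.49644497 0.08087435 0.23549786] [ 9.21797696 -1.91241846 12.1157578 ] 0.23097525073073832 60.61133086681366
handle end 100 [-122.86194129  130.00478447  223.45606428] [-82.31174275 154.36696579 260.72323069] [-101.02368444  143.02396337  238.83840395]
```

View pics/p6.png

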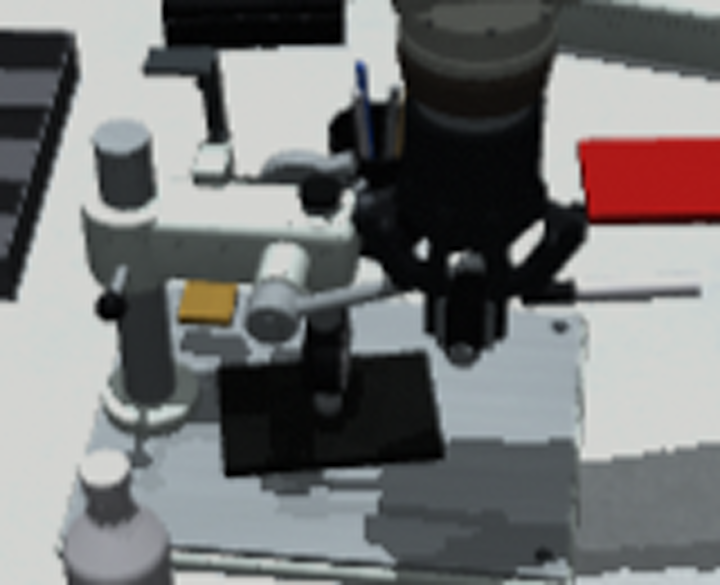

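The side view shows the handle in the jaws at (463,350), the lever nearly level and the foot on the plaque at (328,405). I'll nudge firmly onto the stop, hold, and check the force.

Emit:
jog_arm([
  [-0.0005,0,-0.002,0,0,0,0],
  [0,0,0,0,0,0,0],
  [0,0,0,0,0,0,0],
  [0,0,0,0,0,0,0],
  [0,0,0,0,0,0,0],
])

```text
time_s: 21.0
eef_pos: [0.4965, 0.0809, 0.2353]
eef_rot: [3.132, -0.001, 1.506]
ft_force: [8.0, -1.6, 23.7]
finger_gap: 0.239
gripper_force: 61.6
```

The pose barely moved while the force rose by 10 N, so the lever is at its stop. I'm handing in.

```bash
python3 -c "
from workcell import env
print(env.close_job())"
```

```text
the job is handed in; nothing more can be done
None
```

I handed the job in at about 21 s, but `close_job()` gave no verdict. By my measurements the plaque's middle is within about 2 mm of the foot axis, the catch is flipped back to about 1.57 rad, and the gripper holds the lever at its stop with the foot on the plaque (I had no direct reading of the foot's force).

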